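# Spin down the wing nut of the strip clamp

## Robot

A 6-joint arm with a two-finger parallel gripper is mounted at the origin on a cart in front of the work surface, level with it; the furniture and walls round the work are solid. World frame = base frame: x ahead of the robot, y to its left, z up, the work surface at z = 0. Lengths are in m, angles in rad, forces in N, time in s.
With the tool pointing down it reaches from about 0.275 to 0.825 m from the base axis. Payload 4.9 kg.
Tool frame: the origin (TCP) lies midway between the tips of the shut fingers; the grasp point (between the pads) lies 19 mm behind it (grip_point_offset is the distance from the TCP to the grasp point, in m); z points along the fingers, x is the direction in which the jaws open and shut, and the axes are right-handed (so a half turn about z gives the same grasp; the last joint's range is limited). The gripper opens to 85 mm and grips with 20 to 120 N. Pads are 22 mm wide; open, the fingers measure 114 mm over their backs; the gripper's body (76 mm by 85 mm) begins 54 mm behind the grasp point. The pads swing forward as they close: fully open they stand 13 mm farther back than shut.
Start: joints at [-1.437, 0.326, -0.193, 1.052, 0, 1.437], TCP at [0.146, -0.53, 0.231] pointing down, gripper open.
Joint ranges: [-2.65, 2.65], [-0.97, 1.79], [-1.3, 1.35], [-1.93, 2.1], [-1.47, 1.37], [-3.14, 3.14]. Speed limits (rad/s): [2.57, 2.57, 3.14, 3.14, 3.14, 3.14].

## Interface

Orientations are given as a rotation vector (axis times angle).
In Python, from cell import * gives the robot as it stands. Calls block until the motion is done:
- movep(position, orientation): joint-space move of the TCP to a pose.
- move_l(position, velocity=0.15, rot=None, until_force=None): straight line of the TCP; rot=None keeps the orientation; velocity is the mean speed in m/s. With until_force (N) it stops when the force on the tool has changed by that much, and returns True; else False.
- set_joints(angles): joint-space move.
- let_go() and grab(newtons=None): open the fingers fully, or close them until they stop; newtons is the grip in N (None keeps the last).
- sleep(seconds).
- ik(position, orientation): joint angles nearest the present ones, or None.
- get_state(): the state.
- grab_frame(name): name is "scene" or "top"; returns a dict with "img" (480x640x3 uint8, red, green, blue), "fx", "fy", "cx", "cy" (pixels), "cam_to_world" (4x4, takes a point from camera to world coordinates). Camera axes: x right, y down, z forward; pixel columns grow to the right and rows downward; lengths in m; the calibration is good to about 2 mm. A picture is of the moment at which its call begins. There is no depth.
A pose or a line that the arm cannot do raises MotionError and nothing moves.
- sign_off(): hands the job in, once; it reports no verdict.
Trained networks look in the newest picture that a camera, given by its name, has taken for a name from the list of things; names that differ only in an ending like _2 or _b are one class to them, and where a whole thing is asked for, a point or a joint stands for the part that bears it (a point fixed in the world has none). Each returns a list of dicts, best first, with "score" (0 to 1); they miss things now and then, are a little off and sometimes report something else, mostly with a low value. They report only what shows in the picture. A call takes as long as a camera call. They do not tell look-alikes from the thing itself.
- spot_in(camera, name): "centre" ([column, row] in pixels, amid what is visible of it).
- silhouettes(camera, name): "mask" (480x640 bool, what is visible of it) and "centre" ([column, row] in pixels, amid what is visible of it).
- tip_of(camera, name): "centre" ([column, row] in pixels: a listed point, or the origin of a listed thing).
The state is a dict: "clock": time; "q": joint angles; "joint_velocities": joint speeds; "tau": joint torques, N m; "position": TCP position; "eef_rot": TCP orientation; "contact_force": force on the tool from outside, world axes, zero at the start; "wrist_torque": the same for the moment, N m; "finger_gap": opening from 0.0 (shut) to 1.0 (fully open).
Only numpy, scipy, OpenCV 4.12 (cv2) and the standard library are available. Lean on these libraries where they do the work, as an engineer would, in place of code of your own. Each camera call takes 0.05 s, during which the arm holds its last target.

## Task

Clamp the bamboo strip: pushing the wings of the wing nut round with fingertip strokes, spin the nut clockwise on the clamp in which the strip lies, until its rubber foot presses firmly on the strip, then draw the hand clear. Only push, gently; do not pinch the nut or pick anything up, do not shift the strip, and leave the empty clamp and the other things on the table alone.

Things in the scene. Friction and masses are not known exactly. Their poses are not given: they have to be found in the camera images.
- loaded_clamp: toe clamp fixed on the table: wooden base 130 x 80 x 15 mm, steel stud (10 mm thick, top 78 mm above the table) in its middle, a steel bar held on it by a large wing nut; a rubber foot hangs under the bar 36 mm from the stud on the clamp's -x side (roughly towards the robot). Origin: centre of the base's underside, on the stud's axis; z up. This is the clamp with the bamboo strip under its foot.
- loaded_clamp_nut (a joint): angle of the wing nut of the loaded clamp, rad: 0 = bar fully up, grows as the nut is turned clockwise seen from above; each turn lowers nut, bar and foot together by 8 mm. It turns easily (0.025 N m) and stays where left. The foot meets the strip at about 7.9, then its spring adds about 2.5 N per rad (2 N at about 8.7); stop at 12, where the wings still give springily (1.5 N m per rad).
- loaded_clamp_axis (a point): point on the loaded clamp's stud axis at the height of the tops of the wing nut's wings (87 mm above the table when the nut reads 0, moves down with the nut). The wings span 88 mm, the hub is 28 mm wide, and its top is 18 mm below the wing tops.
- loaded_clamp_wing (a point): Loaded clamp: outer end of one of the two opposite wings, 44 mm from the axis and 12 mm below the top of the wings. Each wing is 9 mm thick; between 20 and 44 mm from the axis it spans at least from the wing top to 16 mm below it; the outer half is free beneath, the bar's upper face lies 36 mm below the wing tops.
- loaded_clamp_bar: bar of the loaded clamp, with its foot and wing nut; dark steel, 34 mm wide, 12 mm thick, from 46 mm on the -x side of the stud to 62 mm on the +x side; slides up and down only. Origin: underside of the bar on the stud's axis, 39 mm above the table when the nut reads 0.
- loaded_clamp_foot: round rubber foot of the loaded clamp, 22 mm wide, sprung in the bar. Origin: centre of its underside, 31 mm above the table when the nut reads 0.
- strip: flat bamboo strip 16 x 130 x 6 mm, loose, lying across the base of the loaded clamp (on its top, 15 mm above the table) under the foot, against a low steel ledge; long axis y. Origin: centre of its underside.
- idle_clamp: toe clamp fixed on the table: wooden base 130 x 80 x 15 mm, steel stud (10 mm thick, top 78 mm above the table) in its middle, a steel bar held on it by a large wing nut; a rubber foot hangs under the bar 36 mm from the stud on the clamp's -x side (roughly towards the robot). Origin: centre of the base's underside, on the stud's axis; z up. This is the second, identical clamp; nothing lies under its foot.
- idle_clamp_nut (a joint): angle of the wing nut of the idle clamp, rad: 0 = bar fully up, grows as the nut is turned clockwise seen from above; each turn lowers nut, bar and foot together by 8 mm. It turns easily (0.025 N m) and stays where left. The thread ends in a stop at 12, where the wings still give springily (1.5 N m per rad).
- idle_clamp_axis (a point): point on the idle clamp's stud axis at the height of the tops of the wing nut's wings (87 mm above the table when the nut reads 0, moves down with the nut). The wings span 88 mm, the hub is 28 mm wide, and its top is 18 mm below the wing tops.
- idle_clamp_wing (a point): Idle clamp: outer end of one of the two opposite wings, 44 mm from the axis and 12 mm below the top of the wings. Each wing is 9 mm thick; between 20 and 44 mm from the axis it spans at least from the wing top to 16 mm below it; the outer half is free beneath, the bar's upper face lies 36 mm below the wing tops.
- idle_clamp_bar: bar of the idle clamp, with its foot and wing nut; origin as for the loaded clamp's bar.
- spool: wooden spool of cream thread, 38 x 38 x 42 mm, standing between the clamps, loose; origin at the centre of its underside. A bystander.
- cup: clear measuring cup, 54 x 54 x 54 mm, standing to the right, loose; origin at the centre of its underside. A bystander.
- jar: small ink jar, 44 x 44 x 54 mm, standing behind the clamps, loose; origin at the centre of its underside. A bystander.
- awl: needle awl with wooden handle, 11 x 129 x 11 mm, lying behind the right clamp, loose; origin at the centre of its underside. A bystander.
Not all that is in view belongs to the job. What is shaped like the loaded_clamp but blue is not meant.

How it is judged:
By the outcome, as a careful person would: the job done as asked, in the order asked, and still so for the second after the job is handed in, with the robot touching nothing.
It also fails if it takes over 53 s, if anything falls off the work surface, if the arm or the gripper's body presses on something with over 40 N, if the wrist force passes 120 N, or if a joint passes its speed limit or range.

## Working session

There is one attempt and no reset: what is moved stays moved. The work goes in short steps, each a Python script; the robot and the scene stay as the last script left them, time stands still between calls to the robot, and variables do not carry over. Pictures are saved under pics/ and viewed, and the job is handed in when it is done.

```bash
ls; mkdir -p pics; python3 - <<'E'
from cell import *
import cv2,numpy as np
for c in ("scene","top"):
    f=grab_frame(c); cv2.imwrite(f"pics/{c}0.png",f["img"][:,:,::-1])
    print(c,f["fx"],f["fy"],f["cx"],f["cy"],np.round(f["cam_to_world"],3).tolist())
    for n in ("loaded_clamp_axis","loaded_clamp_wing","idle_clamp_axis","loaded_clamp","strip","loaded_clamp_foot"):
        print(n,[(np.round(d["centre"],1).tolist(),round(d["score"],2)) for d in tip_of(c,n)])
s=get_state();print(s["clock"],s["position"],s["eef_rot"],s["contact_force"])
E
```

```text
pics
scene 543.6290964712507 543.6290964712507 324.88349074859536 243.495175261746 [[-0.782, -0.464, 0.417, 0.072], [-0.624, 0.585, -0.519, 0.574], [-0.003, -0.665, -0.746, 1.018], [0.0, 0.0, 0.0, 1.0]]
loaded_clamp_axis [([287.6, 324.5], 0.88), ([255.3, 201.4], 0.48)]
loaded_clamp_wing [([302.8, 311.6], 0.72), ([250.3, 189.4], 0.52)]
idle_clamp_axis [([387.6, 248.1], 0.68), ([324.2, 225.6], 0.59)]
loaded_clamp [([288.7, 345.0], 0.91), ([323.9, 224.4], 0.17)]
strip [([300.4, 352.3], 0.58)]
loaded_clamp_foot [([387.5, 268.4], 0.27)]
top 584.1289456491827 584.1289456491827 320.5251667878688 248.91941249671936 [[-0.002, -0.987, 0.16, 0.461], [-1.0, 0.003, 0.004, -0.073], [-0.004, -0.16, -0.987, 1.16], [0.0, 0.0, 0.0, 1.0]]
loaded_clamp_axis [([203.4, 311.3], 0.76), ([325.6, 158.0], 0.65)]
loaded_clamp_wing [([226.8, 313.2], 0.56), ([337.5, 138.5], 0.49)]
idle_clamp_axis [([371.0, 337.4], 0.83)]
loaded_clamp [([211.7, 321.2], 0.98), ([327.0, 172.0], 0.96)]
strip [([207.0, 335.4], 0.84)]
loaded_clamp_foot []
0.7 [ 0.14556631 -0.53040955  0.23130609] [ 2.49811456e+00 -1.90490553e+00  1.63483884e-05] [0.54432539 0.22174463 0.45039798]
```

View pics/scene0.png

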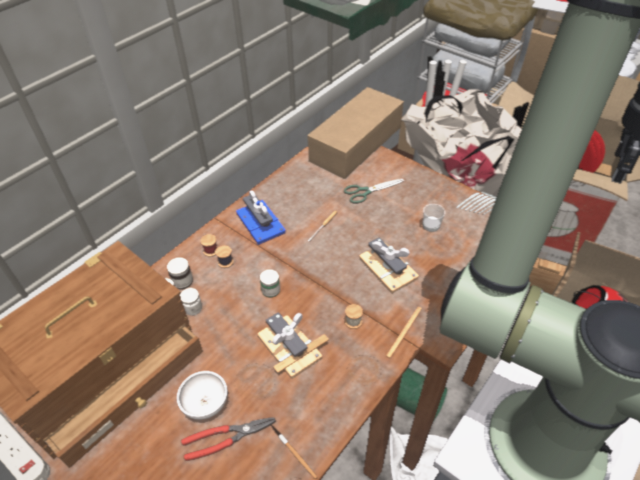

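View pics/top0.png

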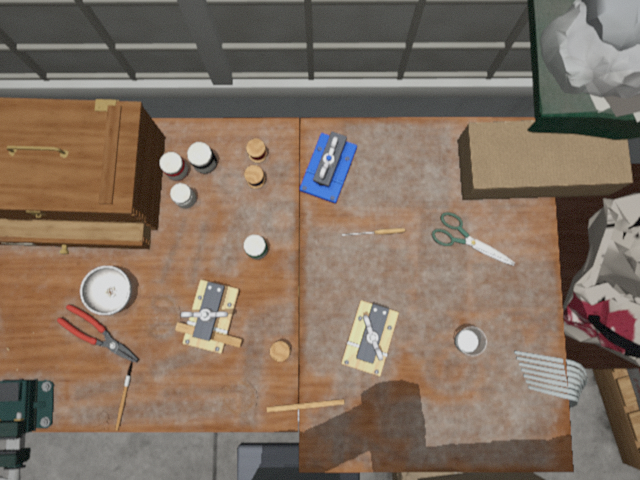

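The loaded clamp is at about top (205,315) and scene (288,335), with the strip across its lower end. The other clamps are the idle one at top (370,338) and the blue decoy at top (328,165). Next I'll triangulate the axis and zoom in.

```bash
cat > h.py <<'E'
from cell import *
import cv2,numpy as np
def ray(f,p):
    T=np.array(f["cam_to_world"]);d=np.array([(p[0]-f["cx"])/f["fx"],(p[1]-f["cy"])/f["fy"],1.])
    return T[:3,3],T[:3,:3]@d
def at_z(f,p,z):
    o,d=ray(f,p);return o+d*(z-o[2])/d[2]
def tri(f1,p1,f2,p2):
    o1,d1=ray(f1,p1);o2,d2=ray(f2,p2)
    t=np.linalg.lstsq(np.c_[d1,-d2],o2-o1,rcond=None)[0]
    a=o1+t[0]*d1;b=o2+t[1]*d2
    return (a+b)/2,np.linalg.norm(a-b)
def proj(f,P):
    c=np.linalg.inv(f["cam_to_world"])@np.r_[P,1];return np.array([f["fx"]*c[0]/c[2]+f["cx"],f["fy"]*c[1]/c[2]+f["cy"]])
def crop(f,c,r,name,k=6):
    x,y=map(int,c);cv2.imwrite(name,cv2.resize(f["img"][y-r:y+r,x-r:x+r,::-1],None,fx=k,fy=k,interpolation=cv2.INTER_CUBIC))
E
python3 - <<'E'
from h import *
s=grab_frame("scene");t=grab_frame("top")
crop(s,(290,340),48,"pics/s1.png");crop(t,(208,318),48,"pics/t1.png")
np.set_printoptions(precision=4,suppress=True)
print(tri(s,(287.6,324.5),t,(203.4,311.3)), at_z(t,(203.4,311.3),.087),at_z(s,(287.6,324.5),.087))
print("wing",tri(s,(302.8,311.6),t,(226.8,313.2)))
for n in ("loaded_clamp","strip","spool","jar"):
    for c,f in (("scene",s),("top",t)):
        print(n,c,[at_z(f,d["centre"],0.015 if n=="strip" else 0) for d in tip_of(c,n)])
E
```

```text
(array([0.5185, 0.145 , 0.0826]), np.float64(0.004630495219473987)) [0.5202 0.1454 0.087 ] [0.5144 0.146  0.087 ]
wing (array([0.5148, 0.1018, 0.0828]), np.float64(0.005012964373620531))
loaded_clamp scene [array([ 0.8203, -0.0828,  0.    ]), array([0.5189, 0.1434, 0.    ]), array([ 0.4639, -0.2358,  0.    ])]
loaded_clamp top [array([0.5065, 0.1553, 0.    ]), array([ 0.8089, -0.0888,  0.    ]), array([0.6504, 0.0547, 0.    ])]
strip scene [array([0.4771, 0.1429, 0.015 ])]
strip top [array([0.482 , 0.1503, 0.015 ])]
spool scene [array([0.449 , 0.0088, 0.    ]), array([0.524 , 0.1363, 0.    ])]
spool top [array([0.4521, 0.0048, 0.    ])]
jar scene [array([0.6498, 0.0582, 0.    ])]
jar top [array([0.6458, 0.0639, 0.    ])]
```

View pics/s1.png

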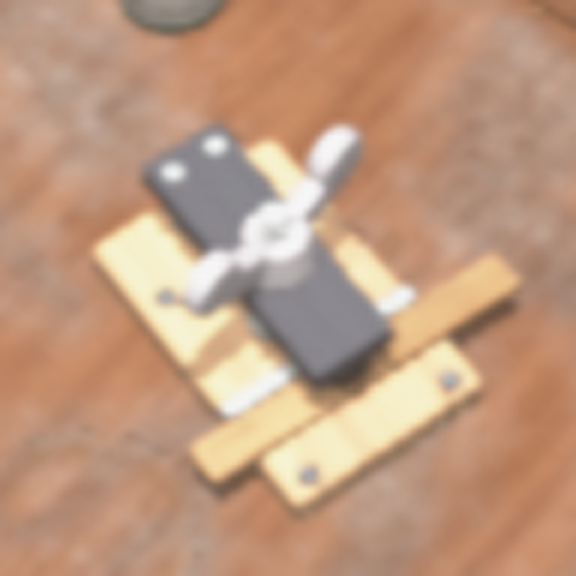

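View pics/t1.png

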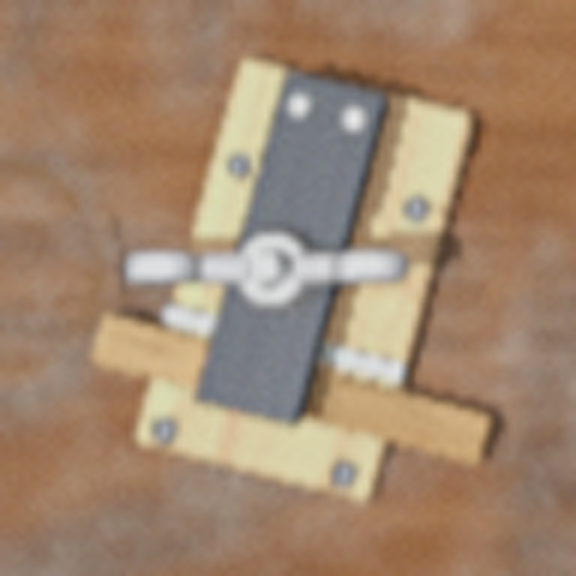

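```bash
python3 - <<'E'
from h import *
np.set_printoptions(precision=4,suppress=True)
s=grab_frame("scene");t=grab_frame("top")
T=lambda p:(160+p[0]/6,270+p[1]/6)
S=lambda p:(242+p[0]/6,292+p[1]/6)
print("hub tri",tri(s,S((275,232)),t,T((270,268))),at_z(t,T((270,268)),.069),at_z(s,S((275,232)),.069))
c=[at_z(t,T(p),.015) for p in ((245,60),(470,110),(372,500),(137,437))];print("base top",np.mean(c,0)); 
print("x axis",(c[0]+c[1]-c[2]-c[3])[:2]/2)
c=[at_z(s,S(p),.015) for p in ((93,248),(268,140),(480,380),(298,512))];print("base scene",np.mean(c,0))
for z in(.07,.075,.08):
  a,b=at_z(t,T((124,268)),z),at_z(t,T((407,265)),z);print("wings",a,b,(a+b)/2,np.linalg.norm(a-b))
print("wing tri",tri(s,S((345,128)),t,T((407,265))),tri(s,S((188,302)),t,T((124,268))))
# holes on bar +x end
for a,b in (((173,172),(298,104)),((215,145),(353,118))): print("barhole",tri(s,S(a),t,T(b)))
E
```

```text
hub tri (array([0.515 , 0.1467, 0.0645]), np.float64(0.00047133243810146535)) [0.515  0.1459 0.069 ] [0.5127 0.1486 0.069 ]
base top [0.5153 0.1449 0.015 ]
x axis [ 0.124  -0.0301]
base scene [0.5128 0.1487 0.015 ]
wings [0.5151 0.191  0.07  ] [0.5158 0.1033 0.07  ] [0.5154 0.1471 0.07  ] 0.08770103845133764
wings [0.5148 0.1898 0.075 ] [0.5155 0.1025 0.075 ] [0.5152 0.1461 0.075 ] 0.08729880920882777
wings [0.5146 0.1886 0.08  ] [0.5153 0.1017 0.08  ] [0.5149 0.1451 0.08  ] 0.08689657996631778
wing tri (array([0.5171, 0.1035, 0.0752]), np.float64(0.0036862061428099132)) (array([0.5148, 0.1898, 0.0746]), np.float64(6.987310810728503e-05))
barhole (array([0.5678, 0.1427, 0.0472]), np.float64(0.0006076957339606692))
barhole (array([0.5633, 0.1251, 0.0477]), np.float64(0.0002528025430957362))
```

```bash
python3 - <<'E'
from h import *
np.set_printoptions(precision=4,suppress=True)
s=grab_frame("scene");t=grab_frame("top")
T=lambda p:(160+p[0]/6,270+p[1]/6)
S=lambda p:(242+p[0]/6,292+p[1]/6)
# base corners / screws, expected z .015
for a,b in (((93,248),(245,60)),((268,140),(470,110)),((480,380),(372,500)),((298,512),(137,437)),((167,297),(238,165)),((310,473),(162,430)),((450,380),(344,474))): print("base",tri(s,S(a),t,T(b)))
# strip top corners z .021
for a,b in (((192,455),(103,315)),((213,482),(95,360)),((522,282),(485,462)),((498,252),(495,410))): print("strip",tri(s,S(a),t,T(b)))
E
```

```text
base (array([0.5865, 0.1682, 0.0105]), np.float64(0.0007931030262544691))
base (array([0.5693, 0.0934, 0.009 ]), np.float64(0.0007007462159817815))
base (array([0.4436, 0.1229, 0.0097]), np.float64(0.0010146649625149314))
base (array([0.4629, 0.2   , 0.0056]), np.float64(0.0014334894035719341))
base (array([0.551 , 0.1683, 0.0136]), np.float64(0.0007666637501409037))
base (array([0.4653, 0.1899, 0.0152]), np.float64(0.0009106536086565534))
base (array([0.4513, 0.1312, 0.0128]), np.float64(0.0005097005423841752))
strip (array([0.5018, 0.21  , 0.0152]), np.float64(0.0018664216488926768))
strip (array([0.4883, 0.2127, 0.0153]), np.float64(0.00038052294803353714))
strip (array([0.4552, 0.0855, 0.0151]), np.float64(0.0001701970327927342))
strip (array([0.4706, 0.0819, 0.0154]), np.float64(0.0027506502935782666))
```

The base and strip heights triangulate about 4–5 mm low. Correcting for that bias puts the nut near 0 and the axis at about (0.514, 0.147), with the wings along world y. I'll shut the fingers, come down behind the −y wing and push it round clockwise.

```bash
cat >> h.py <<'E'
AX=np.array([.514,.147]);R=.038
def pt(phi,N,R=R,dz=0): # phi deg, N = nut angle rad
    a=np.radians(phi);return [AX[0]+R*np.cos(a),AX[1]+R*np.sin(a),.073-.008*max(N,0)/(2*np.pi)+dz]
LAG=33
def nut(phi): return np.radians(-90+LAG-phi)
def stroke(phi0,phi1,v=.09,step=30,lim=8):
    n=max(1,int(np.ceil((phi0-phi1)/step)))
    for p in np.linspace(phi0,phi1,n+1)[1:]:
        hit=move_l(pt(p,nut(p)),velocity=v,until_force=lim)
        st=get_state();print(round(p),round(nut(p),2),hit,np.round(st["contact_force"],1),round(float(st["wrist_torque"][2]),2),np.round(np.array(st["position"])-pt(p,nut(p)),4),round(st["clock"],2))
        if hit: return False
    return True
E
python3 - <<'E'
from h import *
rot=get_state()["eef_rot"]
grab()
p=pt(-40,0,dz=.1)
print(ik(p,rot))
movep(p,rot);print(get_state()["clock"],get_state()["position"],get_state()["finger_gap"])
print(move_l(pt(-40,0),velocity=.12,until_force=5))
print(get_state()["clock"],get_state()["contact_force"])
s=grab_frame("scene");t=grab_frame("top");crop(s,(290,330),60,"pics/s2.png",5);crop(t,(208,318),60,"pics/t2.png",5)
E
```

```text
[ 8.94172042e-02  3.83646011e-01 -2.64787570e-01  9.22312580e-01
 -4.70387991e-05  2.96321963e+00]
4.875 [0.54337016 0.12177826 0.1730574 ] 0.0003605846419765425
False
5.8583 [-0.46692252  0.34973745 -0.8962823 ]
```

```bash
python3 - <<'E'
from h import *
move_l(pt(-40,0,dz=.04),velocity=.15)
q=list(get_state()["q"]);q[5]-=np.pi;set_joints(q)
st=get_state();print(st["clock"],st["eef_rot"])
rot=st["eef_rot"]
for a in range(-40,-700,-45): assert ik(pt(a,nut(a)),rot) is not None
print(move_l(pt(-40,0),velocity=.12,until_force=5))
st=get_state();print(st["clock"],st["contact_force"],st["position"],np.round(st["q"],2))
s=grab_frame("scene");t=grab_frame("top");crop(s,(290,330),60,"pics/s3.png",5);crop(t,(208,318),60,"pics/t3.png",5)
E
```

```text
9.025 [1.90429702e+00 2.49680646e+00 2.06887416e-03]
False
9.5167 [ 0.74465843 -0.26596438  0.97980857] [0.54297291 0.1225832  0.07293872] [ 0.09  0.49 -0.38  0.69 -0.   -0.18]
```

View pics/s3.png

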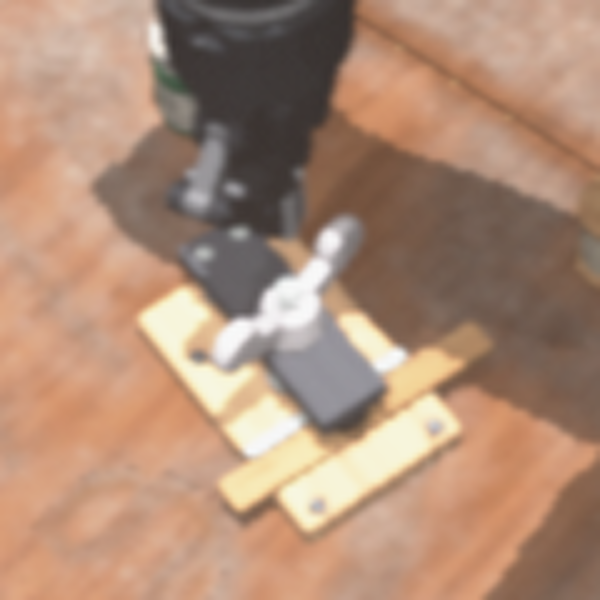

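View pics/t3.png

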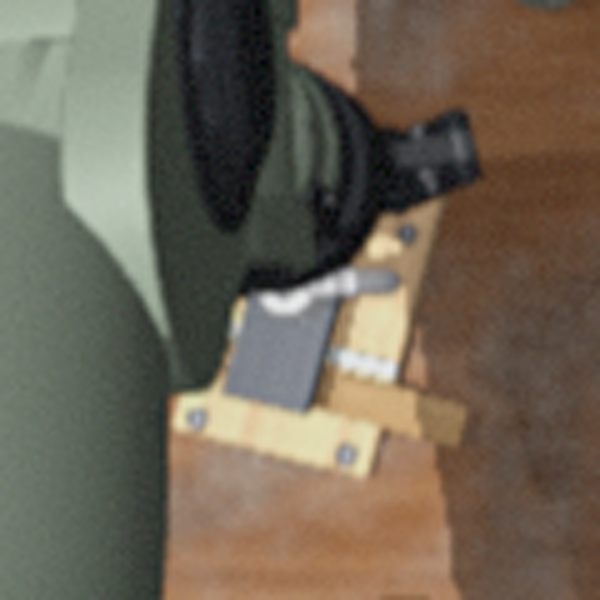

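The shut fingers are down on the +x side of the −y wing, with the tips near scene crop (270,225), and the nut hasn't moved. Starting the first stroke.

```bash
python3 - <<'E'
from h import *
stroke(-40,-180)
s=grab_frame("scene");crop(s,(290,330),60,"pics/s4.png",5);t=grab_frame("top");crop(t,(208,318),60,"pics/t4.png",5)
E
```

```text
-68 0.19 False [ 1.3 -0.  -0. ] 0.0 [ 0.0002 -0.0001  0.0006] 9.97
-96 0.68 False [ 0.6 -0.2 -0.4] 0.1 [0.0001 0.0001 0.0002] 10.33
-124 1.17 False [-0.2  0.2 -0.6] 0.06 [-0.0002  0.0002 -0.    ] 10.69
-152 1.66 False [-0.1 -0.3  0. ] 0.04 [-0.0007  0.0006 -0.0001] 11.05
-180 2.15 False [ 0.1 -0.1  1.8] 0.02 [-0.0002  0.0004 -0.0001] 11.41
```

View pics/s4.png

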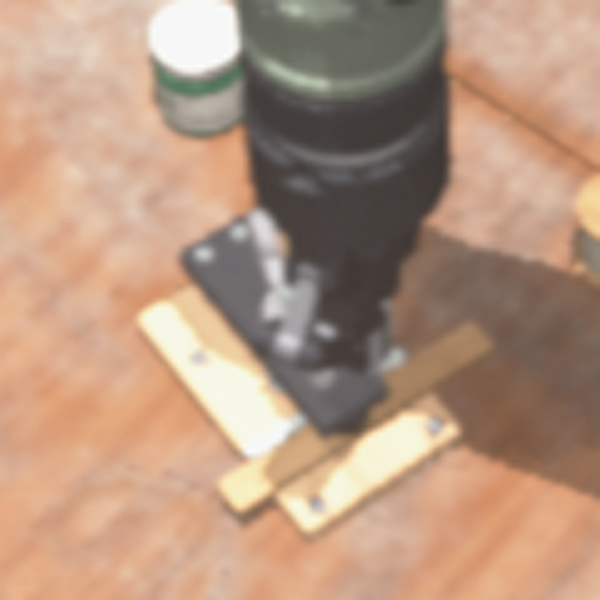

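The nut turns: the free wing now points along the bar, near scene crop (262,235). Continuing.

```bash
python3 - <<'E'
from h import *
s=grab_frame("scene")
w=at_z(s,(230+258/5,270+222/5),.072)[:2]-AX;print("wing",w,np.degrees(np.arctan2(w[1],w[0])))
stroke(-180,-540)
s=grab_frame("scene");crop(s,(290,330),60,"pics/s5.png",5)
E
```

```text
wing [ 0.03374483 -0.01892467] -29.284449903853343
-210 2.67 False [-0.6 -0.4  0. ] 0.03 [ 0.0001  0.0005 -0.0001] 11.93
-240 3.19 False [ 0.2 -1.4  0.1] 0.04 [-0.      0.     -0.0001] 12.29
-270 3.72 False [-0.8  0.5  0.1] -0.01 [-0.0002 -0.0002 -0.0001] 12.66
-300 4.24 False [-0.4 -0.6  0.2] -0.03 [ 0.0001 -0.0002 -0.    ] 13.03
-330 4.76 False [ 0.5  0.2 -0.7] 0.01 [ 0.0006 -0.0006  0.    ] 13.39
-360 5.29 False [-0.8 -0.   0.9] -0.01 [ 0.0002 -0.0008  0.    ] 13.76
-390 5.81 False [-0.1  0.1 -0.1] 0.02 [-0.0003 -0.0007  0.    ] 14.12
-420 6.34 False [ 0.6  0.1 -0.7] 0.02 [-0.0001 -0.0001  0.0001] 14.49
-450 6.86 False [ 0.6 -0.6  0.1] 0.04 [0.0001 0.0002 0.0001] 14.86
-480 7.38 False [ 0.8 -0.1 -0.5] -0.02 [0.     0.0002 0.    ] 15.22
-510 7.91 False [ 0.2 -0.3  0.2] -0.05 [-0.0007  0.0006 -0.0001] 15.59
-540 8.43 False [ 0.3 -0.7 -0.1] -0.02 [-0.0002  0.0004 -0.0001] 15.96
```

View pics/s5.png

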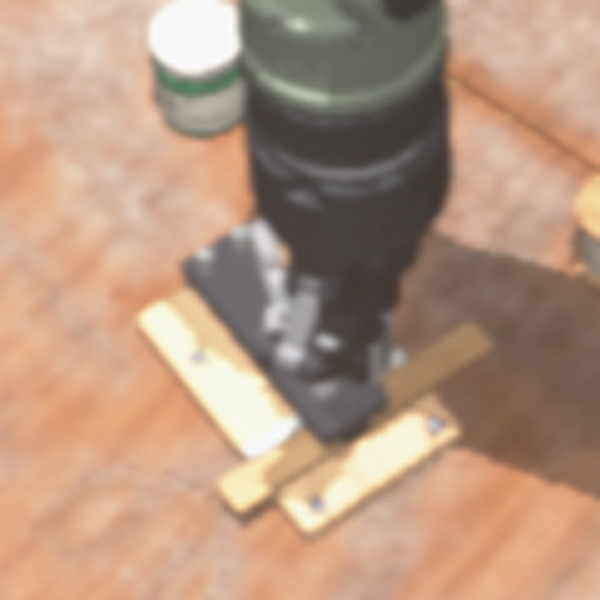

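The bar is visibly lower, the strip hasn't moved and the nut should be near 8.4. I'll turn it on to about 10.6, back off and lift away.

```bash
python3 - <<'E'
from h import *
stroke(-540,-665,v=.07,lim=6)
st=get_state()
p=-640
z=st["position"][2]
b=pt(p,0,R=.040);b[2]=z
move_l(b,velocity=.08); b[2]=.2; move_l(b,velocity=.15)
q=list(get_state()["q"]);q[0]-=.75;set_joints(q)
print(get_state()["clock"],get_state()["contact_force"])
s=grab_frame("scene");t=grab_frame("top");crop(s,(290,340),48,"pics/s6.png");crop(t,(208,318),48,"pics/t6.png")
for c in("scene","top"):
  for n in("strip","loaded_clamp_axis","loaded_clamp_bar"): print(c,n,[(np.round(d["centre"],1),round(d["score"],2)) for d in tip_of(c,n)])
E
```

```text
-565 8.87 False [ 0.3  0.  -0.1] 0.05 [ 0.0002  0.0005 -0.0001] 16.39
-590 9.3 False [-0.9 -0.2 -0.7] -0.03 [ 0.0004  0.0005 -0.0001] 16.77
-615 9.74 False [-0.3  0.4 -1. ] -0.02 [ 0.0002  0.0001 -0.0001] 17.16
-640 10.18 False [-0.4  0.4  0.1] 0.02 [ 0.0003  0.     -0.    ] 17.54
-665 10.61 False [-0.   0.1 -0.1] 0.01 [ 0.0009 -0.0002  0.0001] 17.93
20.8667 [-0.25048414  0.27413268  0.30765418]
scene strip [(array([301.8, 352.2]), 0.77)]
scene loaded_clamp_axis [(array([284.5, 329.2]), 0.83), (array([388.8, 254.7]), 0.51), (array([254.6, 203.1]), 0.47)]
scene loaded_clamp_bar [(array([259.1, 212.4]), 0.92), (array([293.3, 342.5]), 0.58)]
top strip [(array([209.8, 334.7]), 0.84), (array([368. , 341.6]), 0.23)]
top loaded_clamp_axis [(array([203.9, 312.3]), 0.83), (array([326.8, 155.8]), 0.74)]
top loaded_clamp_bar [(array([210.9, 314.3]), 0.84), (array([327.1, 161.4]), 0.66)]
```

View pics/s6.png

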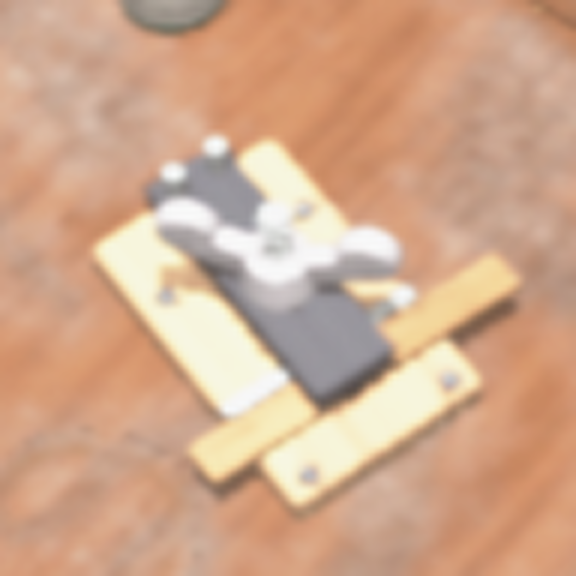

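View pics/t6.png

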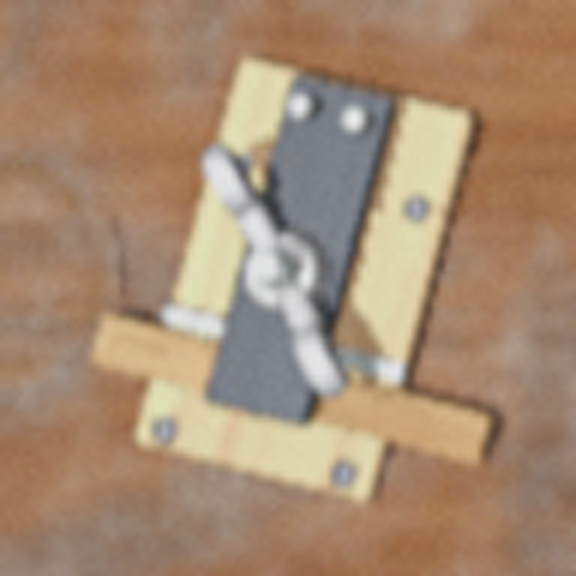

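```bash
python3 - <<'E'
from h import *
np.set_printoptions(precision=4,suppress=True)
s=grab_frame("scene");t=grab_frame("top")
T=lambda p:(160+p[0]/6,270+p[1]/6)
S=lambda p:(242+p[0]/6,292+p[1]/6)
print("hub",tri(s,S((277,252)),t,T((279,270))),"before .0645")
for n,a,b in(("before",(326,384),(200,400)),("after",(318,404),(210,402)),("before",(388,338),(298,422)),("after",(388,355),(306,420))): print(n,tri(s,S(a),t,T(b)))
cv2.imwrite("pics/s7.png",s["img"][:,:,::-1])
E
```

```text
hub (array([0.5151, 0.1465, 0.0514]), np.float64(0.0002995658547874617)) before .0645
before (array([0.4736, 0.1716, 0.0412]), np.float64(0.003002481581602905))
after (array([0.4748, 0.1725, 0.0272]), np.float64(0.0008104303378162719))
before (array([0.4684, 0.1422, 0.0374]), np.float64(0.0009610617789875983))
after (array([0.4691, 0.142 , 0.0251]), np.float64(0.000897788118471063))
```

View pics/s7.png

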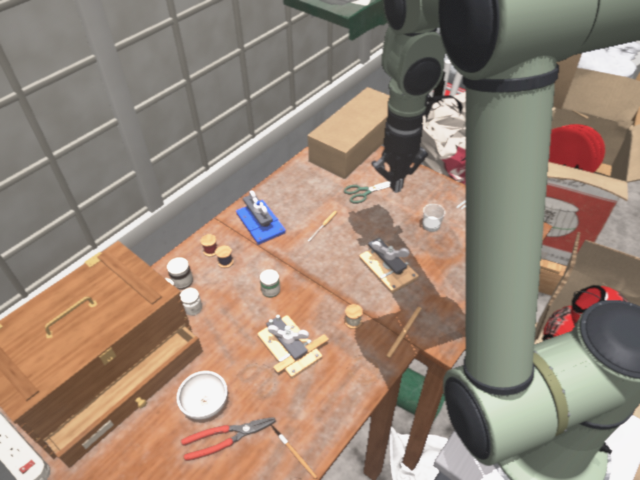

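```bash
python3 - <<'E'
from h import *
print(get_state()["clock"]);sign_off()
E
```

```text
21.3667
the job is handed in; nothing more can be done
```

The bamboo strip is clamped and the job is handed in at 21.4 s. I pushed the loaded clamp's wing nut clockwise in one continuous sweep with the shut fingertips, then backed off, lifted and swung the hand well away.

- **Nut angle:** the wings ended about 10.5 rad on from the start. The hub dropped 13.1 mm in the triangulated images and the bar's foot-end corners 12–14 mm, which agrees.
- **Foot force:** past contact at 7.9, that should give about 6.5 N on the strip, short of the stop at 12. I worked this out from the angle and did not measure it.
- **Start reading:** this assumes the nut began near 0. Uncorrected camera heights came out about 4–5 mm low, so I corrected them against the known base and strip heights. The starting angle is therefore only good to roughly 1 rad.
- **Forces:** the wrist readings at the end of each push stayed under 2 N.
- **Surroundings:** in the last pictures the strip's outline is where it was. The idle clamp, spool, cup, jar and awl look undisturbed by eye in the final scene picture. The networks' strip readings differed by up to 3 pixels between pictures, but the outline in the zoomed pictures did not move.

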